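# Brake lever check on a stores trolley's push handle

### The arm

A 6-joint arm with a two-finger parallel gripper is mounted at the origin on the work surface. World frame = base frame: x ahead of the robot, y to its left, z up, the work surface at z = 0. Lengths are in m, angles in degrees, forces in N, time in s.
With the tool pointing down it reaches from about 0.3 to 0.825 m from the base axis. Payload 5.4 kg.
Tool frame: the origin (TCP) lies on the centre line of the jaws, within the pads' length; the fingertips stand 19 mm ahead of it and the grasp point (between the pads) is the TCP; z points along the fingers, y is the line along which they close (so a half turn about z gives the same grasp; the last joint's range is limited). The gripper opens to 92 mm and grips with 3 to 60 N. Pads are 20 mm wide; open, the fingers measure 128 mm over their backs; the gripper's body (75 mm by 189 mm) begins 69 mm behind the grasp point.
Start: joints at [59.467, 9.076, 91.501, -0, 79.423, -12.038], TCP at [0.182, 0.545, 0.234] pointing down, gripper open.
Joint ranges: [-166.64, 166.64], [-54.1, 131.32], [10.49, 154.53], [-73.88, 253.88], [9.74, 151.15], [-171.62, 171.62]. Speed limits (degrees/s): [147.25, 147.25, 180, 180, 180, 180].

### API

Orientations are given as a 3x3 rotation matrix whose columns are the frame's x, y, z axes.
In Python, from workcell import bot gives the robot as it stands. The module is installed in compiled form; this text tells all that it offers. Calls block until the motion is done:
- bot.goto(position, orientation): joint-space move of the TCP to a pose.
- bot.servo_line(position, orientation=None, v=0.15, force_limit=None): straight line of the TCP; orientation=None keeps the orientation; v is the mean speed in m/s. With force_limit (N) it stops when the force on the tool has changed by that much, and returns True; else False.
- bot.set_joints(angles): joint-space move.
- bot.ungrasp() and bot.close_gripper(grip_force=None): open the fingers fully, or close them until they stop; grip_force is the grip in N (None keeps the last).
- bot.sleep(seconds).
- bot.inverse_kinematics(position, orientation): joint angles nearest the present ones, or None.
- bot.observe(): the state.
- bot.snapshot(name): name is "side" or "top" or "wrist"; returns a dict with "frame" (420x560x3 uint8, red, green, blue), "intrinsics" (3x3 intrinsics, pixels), "dist" ([k1, k2, p1, p2, k3] as OpenCV has them; the pictures are not rectified), "rvec" (rotation vector, rad) and "tvec" (3), from world to camera coordinates, as OpenCV has them. Camera axes: x right, y down, z forward; pixel columns grow to the right and rows downward; lengths in m; the calibration is good to about 2 mm. A picture is of the moment at which its call begins. There is no depth.
A pose or a line that the arm cannot do raises bot.MotionError and nothing moves.
- bot.finish_job(): hands the job in; it is judged then, once.
The state is a dict: "time_s": time; "joint_positions": joint angles; "joint_vel": joint speeds; "tau": joint torques, N m; "eef_pos": TCP position; "orientation": TCP orientation; "force": force on the tool from outside, world axes, zero at the start; "moment": the same for the moment, N m; "opening": opening from 0.0 (shut) to 1.0 (fully open); "finger_force": force on a finger pad.
Only numpy, scipy, OpenCV 4.12 (cv2) and the standard library are available. Lean on these libraries where they do the work, as an engineer would, in place of code of your own. Each camera call takes 0.05 s, during which the arm holds its last target. There are 200 camera calls.

### The job

Check the brake lever on the trolley push handle that stands on the desk: push the red lever in towards the bar with the backs of the fingers until it stops short of the bar and keep it there for about a second, let it spring right back out, then push it in to its stop again and finish while still holding it there. Only push on the lever's red outer side, firmly but without forcing it: do not grip it, reach between lever and bar, or touch the bar, and leave the things lying around it where they are.

Things in the scene. Friction and masses are not known exactly. Their poses are not given: they have to be found in the camera images.
- handle_stand: Green steel base plate, 100 x 400 x 12 mm, fixed to the desk, with two dark sockets holding the U-shaped push handle upright. Origin: centre of the plate's underside, on the desk. Its y runs along the bar, its x points horizontally from the lever side to the bar: the lever is pushed along this +x. It stands turned by up to about 0.42 rad, lever side towards the robot.
- push_bar: U-shaped push handle, fixed: 24 mm steel tube with a 30 mm thick black rubber grip. Origin and axes of handle_stand. The level bar's axis runs along y at x = 0, 130 mm above the desk, from y = -140 to 140 mm; legs at y = -170 and 170 mm. Includes the dark clamp at y = -85 to -55 mm that carries the lever's pivot. All of it is under 150 mm above the desk. Not to be touched.
- brake_lever (a joint): Brake lever angle in rad about its upright pivot: 0 = right out (rest), 0.28 = in at its stop (0.25 and more counts as there), where 20 mm (13 mm at the ball end) stay free between the lever and the grip. Spring-returned: at the press point it takes about 3 N to start and about 6 to 7 N to reach the stop, then it is all but solid: press on to 12 to 20 N to be sure. It comes back out by itself.
- lever_press (a point): Point to push on: mid-height of the lever's red outer face (away from the bar), 100 mm from the pivot, 130 mm above the desk. Turns with the lever: y runs from the pivot to the free end, x through the lever towards the bar. At rest its y is 0.227 rad counter-clockwise (from above) of the stand's y: the lever leans outward. Travels about 28 mm from rest to stop.
- lever_pivot (a point): The lever's upright pivot axis at mid-height of the lever: at x = -45, y = -70, z = 130 mm in handle_stand's frame.
- lever_face: The red outer part of the lever: a blade 7 mm thick, 18 mm tall (121 to 139 mm above the desk), reaching 125 mm from the pivot, with a 20 mm ball at the free end, 130 mm from the pivot. Origin at the pivot, axes as lever_press.
- lever_inner: The bare-metal 3 mm lining on the lever's bar side, to be left untouched (touching it means reaching between lever and bar). Origin at the pivot.
- pen_cup: Red cup, 76 mm across and 90 mm tall, with three pens to 145 mm; loose, behind the bar. Origin: centre of its underside. Leave alone.
- calculator: Grey desk calculator 120 x 150 x 29 mm, loose, behind the bar. Origin: centre of its underside. Leave alone.
- rubber_stamp: Rubber hand stamp with a wooden knob, 50 x 30 x 68 mm, loose, beside the plate's -y end. Origin: centre of its underside. Leave alone.
- screwdriver: Screwdriver about 200 mm long, lying on the desk beside the plate's +y end. Leave alone.

How it is judged:
By the outcome, as a careful person would: the job done as asked, in the order asked, and still so for the second after the job is handed in, while the arm keeps its last pose, push and grip.
It also fails if it takes over 42 s, if anything falls off the work surface, if the arm or the gripper's body presses on something with over 40 N, if the wrist force passes 120 N, or if a joint passes its speed limit or range.

## Working session

There is one attempt and no reset: what is moved stays moved. The work goes in short steps, each a Python script; the robot and the scene stay as the last script left them, time stands still between calls to the robot, and variables do not carry over. Pictures are saved under pics/ and viewed, at most 10 in all, crops included, and the job is handed in when it is done.

```bash
mkdir -p pics; python3 - <<'E'
from workcell import bot
import cv2,pickle
d={}
for n in("top","side","wrist"):
    s=bot.snapshot(n);d[n]=s
    cv2.imwrite(f"pics/{n}0.png",s["frame"][:,:,::-1])
    print(n,s["intrinsics"].tolist(),s["dist"],s["rvec"],s["tvec"])
pickle.dump(d,open("s0.pkl","wb"))
o=bot.observe();print(o["time_s"],o["orientation"],o["opening"],o["force"])
E
```

```text
top [[393.8900605006186, 0.0, 281.7690551977872], [0.0, 393.8900605006186, 205.93728405712713], [0.0, 0.0, 1.0]] [-0.08767046  0.          0.          0.          0.        ] [ 2.14859738 -2.11323814  0.17246167] [0.07088098 0.6504947  1.02639654]
side [[482.1968173794124, 0.0, 278.33872732878393], [0.0, 482.1968173794124, 218.5478440006215], [0.0, 0.0, 1.0]] [0.03971987 0.         0.         0.         0.        ] [ 1.99944274 -0.67267202  0.40069757] [-0.46962237  0.30053693  0.86987467]
wrist [[326.3528703096812, 0.0, 277.1823838426941], [0.0, 326.3528703096812, 217.90624413211148], [0.0, 0.0, 1.0]] [-0.05519408  0.          0.          0.          0.        ] [-2.37076429 -1.70719613 -0.22206264] [-0.57364852 -0.02921582  0.39107546]
0.15 [[-9.48350588e-01  3.17223297e-01 -7.35603129e-04]
 [ 3.17223997e-01  9.48349859e-01 -1.21659097e-03]
 [ 3.11678124e-04 -1.38710573e-03 -9.99998989e-01]] 1.0028387451158731 [-0.43279431  0.19140827  0.72340565]
```

View pics/top0.png

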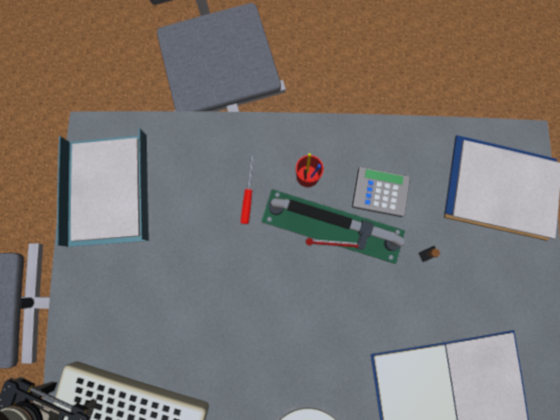

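View pics/side0.png

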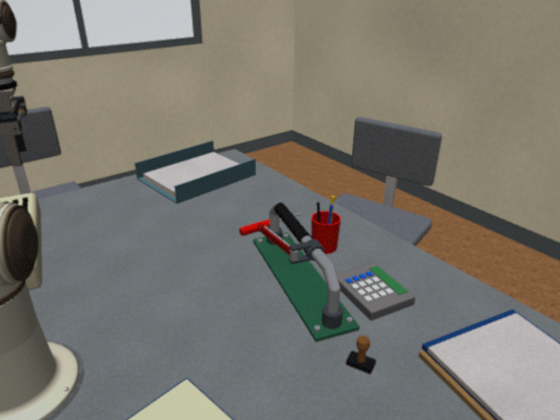

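The top view shows the plate at about (263-407, 190-262), with the lever's ball at (310,241) and the pivot clamp at (365,240). The screwdriver is at (247,205), the cup at (309,170), the calculator at (382,192) and the stamp at (430,254). The side view shows the lever from (262,225) to (300,250), with the red screwdriver handle next to it.

```bash
cat > h.py <<'E'
import cv2,numpy as np
def ray(s,px):
    R=cv2.Rodrigues(np.array(s["rvec"]))[0]; t=np.array(s["tvec"]).ravel()
    u=cv2.undistortPoints(np.array(px,float).reshape(-1,1,2),s["intrinsics"],np.array(s["dist"]))[:,0]
    d=np.c_[u,np.ones(len(u))]@R
    return -R.T@t,d/np.linalg.norm(d,axis=1)[:,None]
def onplane(s,px,z):
    c,d=ray(s,px); return c+d*((z-c[2])/d[:,2])[:,None]
def tri(s1,p1,s2,p2):
    A=np.zeros((3,3));b=np.zeros(3);L=[]
    for s,p in((s1,p1),(s2,p2)):
        c,d=ray(s,p);P=np.eye(3)-np.outer(d[0],d[0]);A+=P;b+=P@c;L.append((P,c))
    x=np.linalg.solve(A,b);return x,[np.linalg.norm(P@(x-c)) for P,c in L]
def mask(s,k):
    h=cv2.cvtColor(s["frame"],cv2.COLOR_RGB2HSV);H,S,V=cv2.split(h)
    return (((H<8)|(H>172))&(S>150)&(V>60) if k=="red" else (H>55)&(H<90)&(S>110)&(V>20)).astype(np.uint8)
E
python3 - <<'E'
from h import *;import pickle
d=pickle.load(open("s0.pkl","rb"))
for n in("top","side","wrist"):
  for k in("red","green"):
    m=mask(d[n],k);N,l,st,ce=cv2.connectedComponentsWithStats(m)
    for i in range(1,N):
        if st[i,4]>12: print(n,k,i,st[i],ce[i].round(1))
def plate(n,sel):
    m=mask(d[n],"green");N,l,st,ce=cv2.connectedComponentsWithStats(m)
    ys,xs=np.where(np.isin(l,[i for i in range(1,N) if sel(st[i],ce[i])]))
    P=onplane(d[n],np.c_[xs,ys],.012)[:,:2]
    r=cv2.minAreaRect((P*1000).astype(np.float32));print(n,"plate",r)
plate("top",lambda s,c:s[4]>12 and c[1]>185)
plate("side",lambda s,c:s[4]>12 and c[0]<360)
s=d["side"]["frame"][195:275,220:340,::-1];t=d["top"]["frame"][180:270,250:410,::-1]
a=cv2.resize(s,None,fx=4,fy=4,interpolation=2);b=cv2.resize(t,None,fx=3,fy=3,interpolation=2)
c=np.zeros((600,480,3),np.uint8);c[:320,:480]=a;c[320:590,:480]=b;cv2.imwrite("pics/crop.png",c)
E
```

```text
top red 1 [296 156  27  30 510] [308.  170.8]
top red 2 [241 189  11  35 262] [246.  206.5]
top red 3 [306 239  52   8  97] [328.3 243.3]
top green 1 [366 170  36  14 234] [383.7 176.5]
top green 2 [269 191   7  11  31] [271.8 195.1]
top green 3 [280 193 116  38 383] [335.1 211.1]
top green 4 [ 262  206   97   36 1440] [310.6 226.2]
top green 5 [400 230   4   6  14] [401.6 232.6]
top green 6 [348 236  51  27 486] [377.4 249.3]
side red 1 [312 211  29  43 854] [325.7 230.3]
side red 2 [240 219  50  35 431] [263.7 232.8]
side green 2 [283 236  12   9  44] [289.1 240.3]
side green 3 [ 254  238  105  103 3187] [303.2 289.7]
side green 4 [299 250   4   6  15] [300.1 252.7]
side green 5 [370 267  37  27 274] [388.1 279.8]
top plate ((601.7835693359375, -63.74342346191406), (393.2357482910156, 95.03044128417969), 73.42115020751953)
side plate ((600.2000732421875, -68.11856079101562), (401.1528015136719, 99.59709930419922), 73.49039459228516)
```

View pics/crop.png

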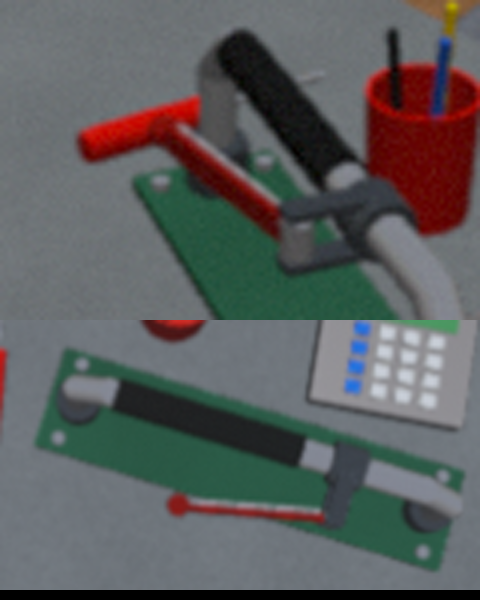

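View pics/wrist0.png

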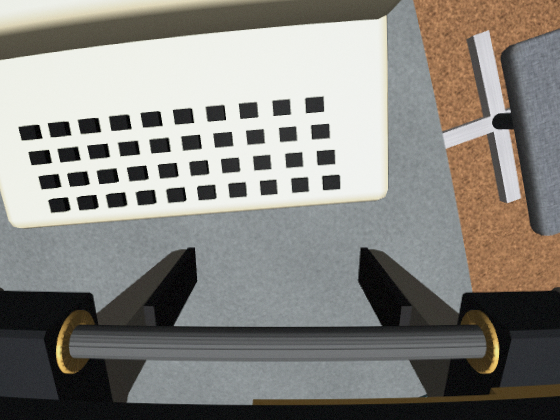

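```bash
cat >> h.py <<'E'
A=np.radians(73.45-90); C=np.array([.6010,-.0659])
def rot(a): return np.array([[np.cos(a),-np.sin(a)],[np.sin(a),np.cos(a)]])
PIV=C+rot(A)@[-.045,-.070]
def pose(th,off=0,sgn=1,z=.134):
    """TCP pose with the finger back on the lever at angle th, 'off' m short of it"""
    R2=rot(A+.227-th); p=PIV+R2@[-.005-.018-off,.100]
    y=sgn*np.r_[R2[:,0],0]; zz=np.array([0,0,-1.]); return np.r_[p,z],np.c_[np.cross(y,zz),y,zz]
E
python3 - <<'E'
from h import *;import pickle
from workcell import bot
d=pickle.load(open("s0.pkl","rb"))
x,e=tri(d["top"],[309.3,241.7],d["side"],[260.75,227]);print("ball",x,e)
print("pred",PIV+rot(A+.227)@[0,.130],"pivot",PIV,"onplane",onplane(d["top"],[[309.3,241.7]],.13))
# red blade line in top view
m=mask(d["top"],"red");ys,xs=np.where(m);k=(ys>236)&(xs>316)
P=onplane(d["top"],np.c_[xs,ys][k],.139)[:,:2];L=cv2.fitLine((P*1000).astype(np.float32),2,0,.01,.01).ravel()
u=rot(A+.227);print("blade line",L,"expected dir",u[:,1],"mean in lever frame",(P.mean(0)-PIV)@u)
for s in(1,-1):
    for a in[(0,.04,s,.25),(0,.025,s),(.33,0,s)]:
        p,R=pose(*a);print(p.round(4),bot.inverse_kinematics(p,R))
E
```

```text
ball [0.54661609 0.01022993 0.13351492] [np.float64(0.0005529908858933481), np.float64(0.0005529908858933079)]
pred [0.54596028 0.00956974] pivot [ 0.53792464 -0.12018167] onplane [[0.54641953 0.0102994  0.13      ]]
blade line [ 6.5943591e-02  9.9782336e-01  5.4014374e+02 -6.3847610e+01] expected dir [0.06181256 0.99808778] mean in lever frame [-0.00126727  0.0563635 ]
[ 0.4812 -0.0165  0.25  ] [-1.63801067e+01 -5.77447493e+00  1.04811696e+02 -2.54444375e-14
  8.09627794e+01 -1.28362487e+01]
[ 0.4962 -0.0174  0.134 ] [-1.59834691e+01  3.30541492e+00  1.09598753e+02 -2.54444375e-14
  6.70958318e+01 -1.24396111e+01]
[ 0.5549 -0.019   0.134 ] [-1.44310534e+01  1.17582129e+01  1.00220882e+02 -2.54444375e-14
  6.80209055e+01  8.02041192e+00]
[ 0.4812 -0.0165  0.25  ] [-1.63801067e+01 -5.77447493e+00  1.04811696e+02 -2.54444375e-14
  8.09627794e+01  1.67163751e+02]
[ 0.4962 -0.0174  0.134 ] [-1.59834691e+01  3.30541492e+00  1.09598753e+02 -2.54444375e-14
  6.70958318e+01  1.67560389e+02]
[ 0.5549 -0.019   0.134 ] None
```

Ball, plate and blade agree to within 1 mm, and the ball's height comes out at 0.1335 against the stated 0.130. Now I'll approach.

```bash
python3 - <<'E'
from h import *
from workcell import bot
bot.close_gripper(10)
bot.goto(*pose(0,.04,1,.25))
bot.servo_line(*pose(0,.025),v=.08,force_limit=8)
o=bot.observe();print(o["time_s"],o["eef_pos"],pose(0,.025)[0],o["force"],o["opening"])
s=bot.snapshot("side")["frame"][150:300,180:380];t=bot.snapshot("top")["frame"][150:300,210:410]
cv2.imwrite("pics/near.png",cv2.resize(np.hstack([s,t])[:,:,::-1],None,fx=2,fy=2))
E
```

```text
5.375 [ 0.49657385 -0.0175058   0.13456136] [ 0.49619769 -0.01740589  0.134     ] [-0.33351179 -0.0204017  -0.49830327] 0.004995413636782837
```

View pics/near.png

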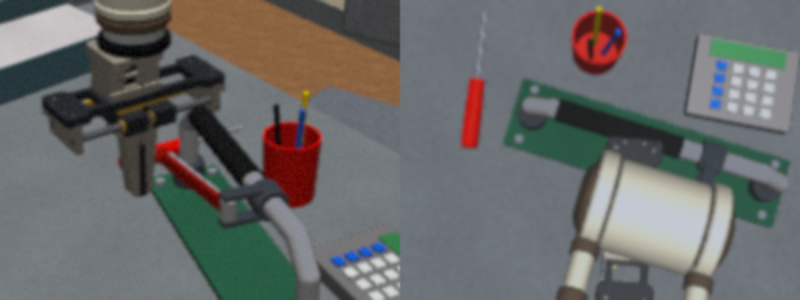

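The closed fingers hang just short of the lever's outer face, around (140,185) in the side crop. The body stays above the bar. Next is the first press.

```bash
cat >> h.py <<'E'
def depth(o):
    u=rot(A+.227-.28); return (np.array(o["eef_pos"])[:2]-pose(.28)[0][:2])@u[:,0]*1000
def rep(bot,tag):
    o=bot.observe();u=rot(A+.227-.28)
    print(tag,round(o["time_s"],2),"mm past nominal stop %.1f"%depth(o),"push %.1f"%(-(np.array(o["force"])[:2]@u[:,0])),np.round(o["force"],1))
E
python3 - <<'E'
from h import *
from workcell import bot
bot.servo_line(*pose(.0,.004),v=.06,force_limit=6); rep(bot,"near")
print(bot.servo_line(*pose(.28,-.010),v=.025,force_limit=14)); rep(bot,"pressed")
bot.sleep(.3); rep(bot,"hold")
s=bot.snapshot("side")["frame"][190:290,210:350];cv2.imwrite("pics/press.png",cv2.resize(s[:,:,::-1],None,fx=4,fy=4))
E
```

```text
near 5.97 mm past nominal stop -30.5 push 0.1 [-0.   0.4  0.6]
True
pressed 7.49 mm past nominal stop 5.0 push 5.9 [-6.   0.7  5. ]
hold 7.79 mm past nominal stop 4.6 push 5.8 [-5.9  0.7  5.6]
```

View pics/press.png

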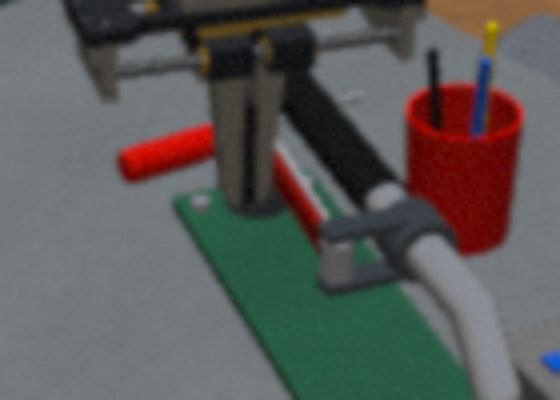

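The fingers are against the lever, but the push has settled at only 5.8 N. I'll press further in small steps up to about 15 N.

```bash
cat >> h.py <<'E'
def press(bot,lo=14):
    u=rot(A+.227-.28);n=np.r_[u[:,0],0]
    off=-round(depth(bot.observe()))/1000
    for i in range(24):
        off-=.0005; bot.servo_line(*pose(.28,off),v=.02); bot.sleep(.05)
        o=bot.observe();f=-(np.array(o["force"])@n)
        print("%.1f:%.1f:%.1f"%(-off*1000,depth(o),f),end=" ")
        if f>lo or off<-.013: break
    print()
    return off
E
python3 - <<'E'
from h import *
from workcell import bot
print(press(bot)); rep(bot,"pressed"); bot.sleep(.2); rep(bot,"hold")
E
```

```text
5.5:3.9:5.2 6.0:4.5:5.0 6.5:4.9:4.9 7.0:5.4:5.7 7.5:5.9:6.0 8.0:6.1:7.1 8.5:6.2:8.5 9.0:6.3:9.5 9.5:6.4:10.2 10.0:6.5:12.6 10.5:6.6:15.3 
-0.010500000000000004
pressed 11.14 mm past nominal stop 6.6 push 15.3 [-15.3   2.6   9.4]
hold 11.34 mm past nominal stop 6.6 push 14.5 [-14.3   2.9   9.1]
```

Stiff stop reached: the knee at 6–7 N matches the text. Now I'll hold, then release.

```bash
python3 - <<'E'
from h import *
from workcell import bot
bot.sleep(.9); rep(bot,"hold end")
cr=lambda:bot.snapshot("side")["frame"][190:290,210:350]
a=cr()
bot.servo_line(*pose(.14,.0),v=.05); bot.servo_line(*pose(0,.015),v=.08); bot.sleep(.5); rep(bot,"out")
b=cr();cv2.imwrite("pics/ab.png",cv2.resize(np.hstack([a,b])[:,:,::-1],None,fx=2.8,fy=2.8))
E
```

```text
hold end 12.24 mm past nominal stop 6.6 push 15.1 [-15.    2.9   9.4]
out 13.95 mm past nominal stop -41.1 push 0.4 [-0.1  0.9  0.3]
```

View pics/ab.png

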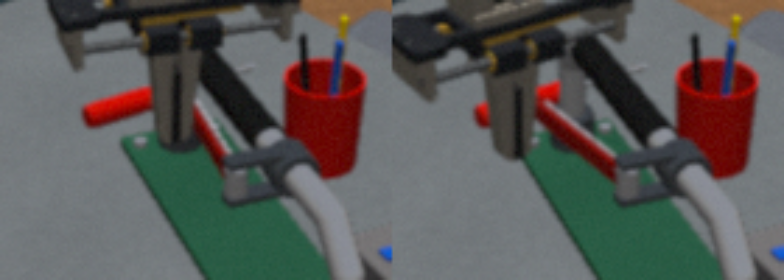

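The left half shows the lever pressed in, with a gap left to the grip. The right half shows it back out (lever end at about (545,100)) with the fingers clear of it. Now the second press.

```bash
python3 - <<'E'
from h import *
from workcell import bot
bot.servo_line(*pose(0,.003),v=.06,force_limit=6); rep(bot,"near")
bot.servo_line(*pose(.28,-.0075),v=.025); rep(bot,"in")
print(press(bot)); bot.sleep(1.0); rep(bot,"hold")
cr=bot.snapshot("side")["frame"][190:290,210:350];cv2.imwrite("pics/end.png",cv2.resize(cr[:,:,::-1],None,fx=4,fy=4))
E
```

```text
near 14.35 mm past nominal stop -29.3 push 0.4 [-0.4 -0.1  0.8]
in 16.05 mm past nominal stop 6.1 push 7.1 [-6.7  2.2  3.5]
6.5:5.2:4.9 7.0:5.7:5.2 7.5:6.1:6.2 8.0:6.2:6.9 8.5:6.3:9.2 9.0:6.4:11.3 9.5:6.5:11.8 10.0:6.6:14.7 
-0.010000000000000004
hold 19.45 mm past nominal stop 6.6 push 14.3 [-14.3   2.4   9. ]
```

View pics/end.png

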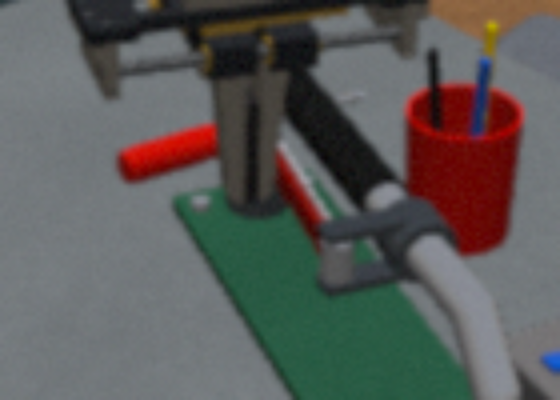

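The lever is in at its stop again, held steadily at about 14 N, and the cup and screwdriver have not moved. I'll hand it in.

```bash
python3 -c "
from workcell import bot
print(bot.finish_job())"
```

```text
the job is handed in; nothing more can be done
None
```

I pushed the lever to its stop and held it there for just over a second at about 15 N, let it spring back out, then pushed it in again; I handed the job in at about 19.5 s, still holding it at about 14 N.

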